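# Load a driver board into the pin fixture and start its test

### The job

Test the green driver board (the one with the silver heatsink): take it out of the blue tray, slide it into the card guides of the grey test fixture, gold pads first, until it sits fully home against the end stop, and press the red-tipped clamp arm down until the spring catch holds it. Then press the green start key right down and let go, leaving the board clamped. Leave the red board in the tray and everything else on the bench where it is.

Things in the scene. Friction and masses are not known exactly. Their poses are not given: they have to be found in the camera images.
- fixture: grey test fixture, fixed; housing 150 (x) x 250 (y) x 36 mm tall. Origin: centre of its underside; its x points from the mouth of the card guides to their end stop (the board is pushed along +x), y left, z up. The open clamp arm hangs over the guides from x +10 to +34 mm (its pad +7 to +37), so the hand must stay in front of it. A level aluminium deck at z 40 mm spans x -47 to +61 mm
- guide_mouth (a point): on the deck, centre of the mouth of the two black C-shaped card guides (fixture x -31, y 0, z 40 mm). Guides run from x -15 mm to the stop: 62.4 mm clear between their walls, slot 6.5 mm high above the deck, open on top between lips that overhang 4 mm. From x -15 to -32 mm the walls flare outward; the lips flare up at the mouth; the deck's front edge is bevelled
- guide_stop (a point): point on the deck at the end stop, midway between the guides (fixture x +45, y 0, z 40 mm): the board's front edge comes here
- clamp (a joint): clamp arm hinge, rad: 0 sprung open (arm slopes up 0.55 above level), grows as pressed; 0.55 level, 0.555 hard stop. A spring reopens it. Its steel striker pin meets the bevelled brass catch at 0.42; past 0.537 the catch snaps over it and the let-go arm rests at 0.534; stopped short, it springs open. Pressing at the pad takes 1 N at first, 4 N half way, up to 9 N through the catch
- clamp_pad (a point): centre of the top face of the red pad on the free end of the clamp arm: press here. 190 mm out along the arm from the hinge line, 12 mm above the arm's centre line; 30 mm across, 46 mm along the arm. 171 mm above the bench when open, 77 mm when held. Axes: x along the hinge line, y outward along the arm, z square to the face. A post, 84 mm tall, stands close by (fixture x +51, y +68 mm)
- clamp_hinge (a point): point on the clamp arm's hinge line at the arm's root (fixture x +22, y -78, z 62 mm). The line is parallel to the fixture's x, at its right side; the arm reaches from it to the fixture's +y across the guides. Sprung brass pins under the arm touch the board from about 0.50 rad on
- start (a joint): how far the green start key is pressed, m: 0 up, 0.005 right down; sprung, about 5 N right down
- start_top (a point): centre of the top face of the green start key, 24 mm across, on the fixture's right front corner (fixture x -45, y -85, top 57 mm above the bench)
- tray: blue plastic tray fixed to the bench, 172 (x) x 226 (y) x 10 mm tall, 4 mm floor, a low divider along the middle makes two compartments left and right, one board in each. Origin: centre of its underside
- board: the board to test: green circuit board on an aluminium plate, 130 (x) x 60 (y) x 4 mm, 110 to 180 g, lying flat. Origin: centre of its underside; x points to the front edge with the gold pads, z up. Silver finned heatsink, 34 (x) x 26 (y) mm, top 28 mm above the underside, centred at x -45 mm: grip it across its 26 mm. Other parts reach at most 12 mm
- board_nose (a point): middle of the board's front edge at the underside (board x +65, y 0, z 0 mm)
- board_grip (a point): centre of the heatsink at a good height for the TCP when gripping: board x -45, y 0, 26 mm above the underside
- red_board: a second driver board of another type, same shape and size as the green one but with a red circuit board and a black heatsink (140 g), in the other compartment of the tray. It stays where it is. Origin: centre of its underside
- mug: dark navy mug, 82 mm across, 95 mm tall, loose. Origin: centre of its underside
- white_bottle: white plastic bottle with a red cap, 54 mm across, 110 mm tall, loose. Origin: centre of its underside
- cutters: side cutters lying flat, one red and one blue handle, 145 mm long, loose. Origin: under the joint
- multimeter: yellow and black multimeter lying flat, 120 x 68 x 38 mm, loose. Origin: centre of its underside
- screwdriver: screwdriver lying flat, 170 mm long, loose
- solder_reel: metal reel, 54 mm across, 38 mm tall, standing on its flange, loose. Origin: centre of its underside
- chassis: model lorry chassis on small black wheels, aluminium plate with cream gearboxes, 60 x 250 mm, 58 mm tall, loose. Origin: at table height under its middle

How it is judged:
By the outcome, as a careful person would: the job done as asked, in the order asked, and still so for the second after the job is handed in, with the robot touching nothing.
It also fails if it takes over 51 s, if anything falls off the work surface, if the arm or the gripper's body presses on something with over 40 N, if the wrist force passes 120 N, or if a joint passes its speed limit or range.

### The arm

A 6-joint arm with a two-finger parallel gripper is mounted at the origin on the work surface. World frame = base frame: x ahead of the robot, y to its left, z up, the work surface at z = 0. Lengths are in m, angles in rad, forces in N, time in s.
With the tool pointing down it reaches from about 0.25 to 0.775 m from the base axis. Payload 4 kg.
Tool frame: the origin (TCP) lies between the finger pads, 19 mm behind the fingertips; this is the grasp point; z points along the fingers, y is the line along which they close (so a half turn about z gives the same grasp; the last joint's range is limited). The gripper opens to 85 mm and grips with 20 to 120 N. Pads are 22 mm wide; open, the fingers measure 114 mm over their backs; the gripper's body (76 mm by 85 mm) begins 54 mm behind the grasp point. The pads swing forward as they close: fully open they stand 13 mm farther back than shut.
Start: joints at [-1.449, 0.087, 1.371, -0, 1.684, -0.103], TCP at [0.123, -0.536, 0.25] pointing down, gripper open.
Joint ranges: [-3.1, 3.1], [-0.76, 2.03], [0.27, 2.55], [-1.08, 4.22], [0.17, 2.65], [-2.57, 2.57]. Speed limits (rad/s): [2.79, 2.79, 3.14, 3.14, 3.14, 3.14].

### API

Orientations are given as a 3x3 rotation matrix whose columns are the frame's x, y, z axes.
In Python, from cell import sense, read_camera, ticket gives the robot as it stands.
- The arm moves only by the shell command python3 -m handwheel 'ROWS' [OPENING] [FORCE]. ROWS is JSON, one flat list of numbers, 6 for each row, row after row: the shift along the tool's x, y, z in m, then the turn, a rotation vector about the tool's x, y, z in units of 5 degrees (1.0 is 5 degrees). A call has 1 to 5 rows; each row shifts and turns the commanded pose from where the row before left it, along the tool's axes as they then stand; what a row does not reach is not made up. A row lasts 1/10 s, in which the tool goes at most 50 mm and 8.59 degrees, less where a joint would pass 70% of its speed; a pose out of reach is approached as far as the arm can. A call is refused whole if a number of a shift passes 0.05 or a number of a turn 1, either way. A call with a gripper value outside its range is refused whole. OPENING is the finger opening in m, from 0 to 0.0854, set as the call begins (- or left out, the last holds). The fingers move at their own pace and stop on an object; FORCE is the grip in N (left out, the last holds). Time passes only in rows, so rows that do not move let the fingers close. It gives the time, the measured TCP pose, the force, the opening and the grip force at its end, in the units of the state.
- sense(): the state, without advancing time (a new reading comes with each control period).
- read_camera(name): name is "scene" or "top"; returns a dict with "frame" (384x512x3 uint8, red, green, blue), "fx", "fy", "cx", "cy" (pixels), "world_from_camera" (4x4, takes a point from camera to world coordinates). Camera axes: x right, y up, looking along -z (the intrinsics and any distortion apply to the point x, -y, -z); pixel columns grow to the right and rows downward; lengths in m; the calibration is good to about 2 mm. A picture is of the moment at which its call begins. There is no depth.
- ticket.close_job(): hands the job in; it is judged then, once.
The state is a dict: "time_s": time; "joint_positions": joint angles; "qvel": joint speeds; "joint_efforts": joint torques, N m; "eef_pos": TCP position; "ee_rot": TCP orientation; "force": force on the tool from outside, world axes, zero at the start; "wrist_torque": the same for the moment, N m; "gripper_width": finger opening in m; "grasp_force": force on a finger pad.
Only numpy, scipy, OpenCV 4.12 (cv2) and the standard library are available. Lean on these libraries where they do the work, as an engineer would, in place of code of your own. Each camera call takes 0.05 s, during which the arm holds its last target. There are 200 camera calls.

## Working session

There is one attempt and no reset: what is moved stays moved. The work goes in short steps, Python scripts to look and compute and a shell command to move; the robot and the scene stay as the last step left them, time stands still between calls to the robot, and variables do not carry over. Pictures are saved under pics/ and viewed, at most 12 in all, crops included, and the job is handed in when it is done.

```bash
mkdir -p pics; cat > h.py <<'E'
import numpy as np, cv2
from cell import sense, read_camera, ticket
def snap(n,f=None):
    c=read_camera(n)
    if f: cv2.imwrite(f,cv2.cvtColor(c["frame"],cv2.COLOR_RGB2BGR))
    return c
def ray(c,u,v):
    T=np.array(c["world_from_camera"]); d=np.array([(u-c["cx"])/c["fx"],-(v-c["cy"])/c["fy"],-1.])
    return T[:3,3],T[:3,:3]@d
def onz(c,u,v,z):
    o,d=ray(c,u,v); return o+d*(z-o[2])/d[2]
def proj(c,p):
    T=np.array(c["world_from_camera"]); q=T[:3,:3].T@(np.array(p)-T[:3,3])
    return c["cx"]+c["fx"]*q[0]/-q[2], c["cy"]+c["fy"]*q[1]/q[2]
E
python3 - <<'E'
from h import *
for n in("top","scene"):
    c=snap(n,f"pics/{n}0.png"); print(n,{k:c[k] for k in c if k!="frame"})
s=sense();print(s["ee_rot"],s["time_s"],s["gripper_width"])
E
```

```text
top {'fx': 437.0268004484596, 'fy': 437.0268004484596, 'cx': 253.86897873471491, 'cy': 196.57966182133913, 'world_from_camera': array([[ 0.00741644,  0.99762015, -0.06854956,  0.51997296],
       [-0.99965824,  0.00567819, -0.02551769, -0.07973343],
       [-0.02506773,  0.06871538,  0.99732131,  1.20900866],
       [ 0.        ,  0.        ,  0.        ,  1.        ]])}
scene {'fx': 470.9723406065104, 'fy': 470.9723406065104, 'cx': 252.2389600468174, 'cy': 193.42539279761087, 'world_from_camera': array([[-0.32030272, -0.597749  ,  0.73491653,  1.57870531],
       [ 0.94717881, -0.21524541,  0.23774294,  0.28029683],
       [ 0.01607681,  0.77224708,  0.63511888,  0.98611734],
       [ 0.        ,  0.        ,  0.        ,  1.        ]])}
[[ 9.74841496e-01  2.22899027e-01 -2.86591189e-04]
 [ 2.22899132e-01 -9.74839250e-01  2.10082620e-03]
 [ 1.88891778e-04 -2.11185348e-03 -9.99997752e-01]] 0.1 0.08551165328516239
```

View pics/top0.png

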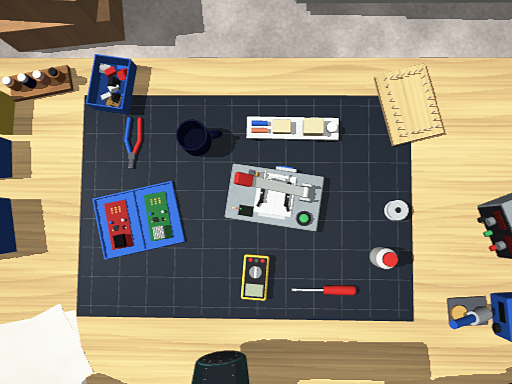

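View pics/scene0.png

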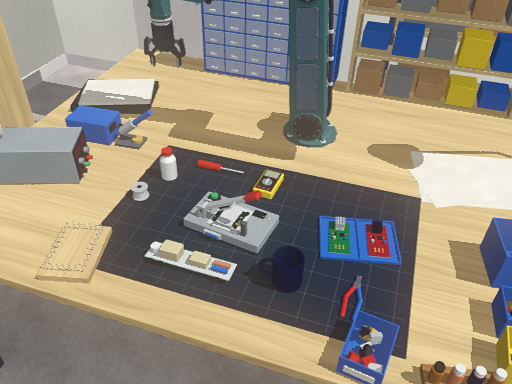

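The top view shows the green board in the right compartment of the tray at about (158,215), with its heatsink at (160,232) and its pads up. The fixture is at (275,197), with the green key at (304,218) and the red clamp pad at (243,179).

```bash
python3 - <<'E'
from h import *
c=snap("top"); s=snap("scene"); f=c["frame"]
a=cv2.resize(f[170:270,85:195],None,fx=3.6,fy=3.6,interpolation=cv2.INTER_CUBIC)
b=cv2.resize(f[155:240,215:335],None,fx=3.3,fy=3.6,interpolation=cv2.INTER_CUBIC)
h=max(a.shape[0],b.shape[0]); im=np.zeros((h,a.shape[1]+b.shape[1],3),np.uint8); im[:a.shape[0],:a.shape[1]]=a; im[:b.shape[0],a.shape[1]:]=b
cv2.imwrite("pics/crop1.png",im[:,:,::-1])
def blobs(c,lo,hi,box,z,name):
    hsv=cv2.cvtColor(c["frame"],cv2.COLOR_RGB2HSV); m=cv2.inRange(hsv,lo,hi); k=np.zeros_like(m); x0,y0,x1,y1=box; k[y0:y1,x0:x1]=m[y0:y1,x0:x1]
    cs,_=cv2.findContours(k,cv2.RETR_EXTERNAL,cv2.CHAIN_APPROX_NONE)
    for q in sorted(cs,key=cv2.contourArea)[::-1][:2]:
        P=np.array([onz(c,u,v,z)[:2] for u,v in q[:,0]],np.float32)
        if len(q)<5: continue
        r=cv2.minAreaRect(P); print(name,cv2.minAreaRect(q)[0],cv2.contourArea(q),"xy",np.round(r[0],4),"size",np.round(r[1],4),"ang",round(r[2],2))
blobs(c,(50,80,40),(85,255,255),(130,180,190,250),.008,"greenPCB")
blobs(c,(50,120,40),(85,255,255),(285,205,320,232),.057,"key")
blobs(c,(100,120,80),(125,255,255),(80,170,200,270),.010,"tray")
blobs(c,(0,0,90),(180,60,255),(210,150,335,240),.036,"fixture")
blobs(c,(0,150,100),(8,255,255),(225,165,265,195),.171,"pad")
blobs(s,(50,120,40),(85,255,255),(195,185,225,205),.057,"key scene")
blobs(s,(0,150,100),(8,255,255),(243,185,262,205),.171,"pad scene")
blobs(s,(50,80,40),(85,255,255),(318,210,357,260),.008,"pcb scene")
E
```

```text
greenPCB (157.75674438476562, 215.95947265625) 750.5 xy [0.5476 0.2162] size [0.1294 0.0591] ang 10.4
key (303.5, 218.0) 56.5 xy [ 0.5435 -0.1811] size [0.021  0.0236] ang 0.38
tray (137.6418914794922, 219.63058471679688) 5069.5 xy [0.5372 0.2711] size [0.1737 0.2296] ang 13.12
fixture (273.639404296875, 195.55923461914062) 5074.5 xy [ 0.604  -0.1029] size [0.2538 0.1604] ang 83.05
pad (243.2115478515625, 178.94232177734375) 182.5 xy [ 0.6334 -0.0274] size [0.0423 0.0287] ang 78.95
key scene (214.0, 195.5) 27.0 xy [ 0.553  -0.1753] size [0.0246 0.0185] ang 21.99
pad scene (252.4807891845703, 195.90383911132812) 113.0 xy [ 0.645  -0.0208] size [0.0354 0.0496] ang 37.26
pad scene (258.5, 186.0) 3.0 xy [ 0.5996 -0.019 ] size [0.007  0.0076] ang 76.55
pcb scene (339.0, 237.0) 468.5 xy [0.5506 0.2189] size [0.1292 0.0574] ang 11.02
```

View pics/crop1.png

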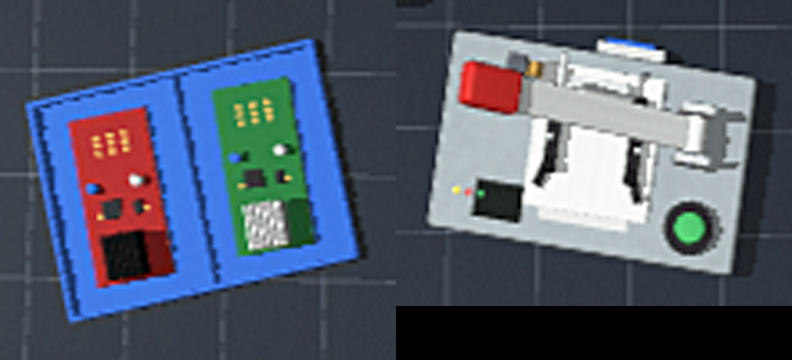

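The crop shows the board with its nose up, yaw about +10.5°, and its heatsink at the bottom of the board. The fixture is at yaw about -7.5°, with its guides opening towards the robot. The board size reads 129x59 mm and the pad-to-key distance 178 mm against 176 expected, so both measurements hold. I'll fit the housing edges and move over the board.

```bash
python3 - <<'E'
from h import *
c=snap("top"); hsv=cv2.cvtColor(c["frame"],cv2.COLOR_RGB2HSV)
m=cv2.inRange(hsv,(0,0,90),(180,60,255)); k=np.zeros_like(m); k[150:240,210:335]=m[150:240,210:335]
q=max(cv2.findContours(k,cv2.RETR_EXTERNAL,cv2.CHAIN_APPROX_NONE)[0],key=cv2.contourArea)
P=np.array([onz(c,u,v,.036)[:2] for u,v in q[:,0]]); y=np.radians(-7.5); R=np.array([[np.cos(y),-np.sin(y)],[np.sin(y),np.cos(y)]])
L=(P-[.604,-.103])@R
for n,a,s in(("front",0,-1),("back",0,1),("right",1,-1),("left",1,1)):
    e=(75,125)[a]/1000; w=(125,75)[a]/1000; sel=(abs(L[:,a]*s-e)<.008)&(abs(L[:,1-a])<w*.85)
    for _ in range(3):
        p=np.polyfit(L[sel,1-a],L[sel,a],1); sel&=abs(L[:,a]-np.polyval(p,L[:,1-a]))<.0025
    print(n,sel.sum(),"offset mm",p[1]*1e3,"slope deg",np.degrees(p[0])*(1 if a else -1)-7.5)
d=((hsv[...,2]<60)).astype(np.uint8)*255
E
H="python3 -m handwheel"
R1='[0.027,-0.032,0,0,0,0,0.027,-0.032,0,0,0,0,0.027,-0.032,0,0,0,0,0.027,-0.032,0,0,0,0,0.027,-0.032,0,0,0,0]'
python3 -m handwheel '[0.027,-0.032,0,0,0,0.1,0.027,-0.032,0,0,0,0.1,0.027,-0.032,0,0,0,0.1,0.027,-0.032,0,0,0,0.1,0.027,-0.032,0,0,0,0.1]' 0.06 40
python3 -m handwheel '[0.027,-0.032,0,0,0,0,0.027,-0.032,0,0,0,0,0.027,-0.032,0,0,0,0,0.027,-0.032,0,0,0,0,0.027,-0.032,0,0,0,0]'
python3 -m handwheel '[0.027,-0.032,0,0,0,0,0.027,-0.032,0,0,0,0,0.027,-0.032,0,0,0,0,0.027,-0.032,0,0,0,0,0.027,-0.032,0,0,0,0]'
python3 -m handwheel '[0.027,-0.032,0,0,0,0,0.027,-0.032,0,0,0,0,0.027,-0.032,0,0,0,0,0.027,-0.032,0,0,0,0,0,0,0,0,0,0]'
cat > st.py <<'E'
from h import *
import sys
s=sense();t=np.array(s["eef_pos"]);R=np.array(s["ee_rot"])
print("t",s["time_s"],"tcp",t.round(4),"yaw",np.degrees(np.arctan2(R[1,0],R[0,0])).round(2),"z",R[:,2].round(4),"F",np.round(s["force"],1),"w",round(s["gripper_width"],4),"g",round(s["grasp_force"],1))
if len(sys.argv)>3:
    g=np.array([float(v) for v in sys.argv[1:4]]); print("tool delta",(R.T@(g-t)).round(4))
    if len(sys.argv)>4: print("turn z units",round((np.degrees(np.arctan2(R[1,0],R[0,0]))-float(sys.argv[4]))/5,2))
E
python3 st.py 0.505 0.209 0.1 10.5
```

```text
front 76 offset mm -76.4966487584131 slope deg -8.361187092731802
back 33 offset mm 70.6465438733341 slope deg -7.920780317021833
right 47 offset mm -124.46226507479376 slope deg -8.27258291977952
left 46 offset mm 123.01995490634505 slope deg -8.25846774628345
time_s: 0.75
eef_pos: [0.2222, -0.3503, 0.2499]
ee_rot: [[0.984, 0.179, 0.0], [0.179, -0.984, -0.0], [0.0, 0.0, -1.0]]
force: [0.2, -1.2, -0.8]
gripper_width: 0.0599
grasp_force: 0.0
time_s: 1.25
eef_pos: [0.3261, -0.1685, 0.2502]
ee_rot: [[0.984, 0.18, 0.001], [0.18, -0.984, -0.001], [0.001, 0.001, -1.0]]
force: [0.8, -0.5, -0.2]
gripper_width: 0.0601
grasp_force: 0.0
time_s: 1.75
eef_pos: [0.4302, 0.0133, 0.2501]
ee_rot: [[0.984, 0.181, 0.001], [0.181, -0.984, -0.0], [0.001, 0.001, -1.0]]
force: [0.3, -0.9, 0.7]
gripper_width: 0.0601
grasp_force: 0.0
time_s: 2.25
eef_pos: [0.514, 0.1608, 0.2485]
ee_rot: [[0.983, 0.185, -0.002], [0.185, -0.983, 0.001], [-0.001, -0.002, -1.0]]
force: [-0.1, -1.1, -1.0]
gripper_width: 0.0601
grasp_force: 0.0
t 2.25 tcp [0.514  0.1608 0.2485] yaw 10.67 z [-0.0016  0.0013 -1.    ] F [-0.1 -1.1 -1. ] w 0.0601 g 0.0
tool delta [ 0.0003 -0.0488  0.1486]
turn z units 0.03
```

Fixture: yaw -8.2°, centre (0.601, -0.103). From this, the key should be at (0.544, -0.181) and the pad at (0.634, -0.030), and both match what I measured. Next I descend onto the heatsink and grip it.

```bash
python3 -m handwheel '[0,-0.024,0.02,0,0,0,0,-0.024,0.03,0,0,0,0,0,0.04,0,0,0,0,0,0.04,0,0,0,0,0,0.02,0,0,0]' >/dev/null
python3 -m handwheel '[0,0,0,0,0,0,0,0,0,0,0,0]' >/dev/null
python3 st.py 0.504 0.2088 0.030 10.5
python3 - <<'E'
from h import *
c=snap("scene"); cv2.imwrite("pics/s2.png",cv2.resize(c["frame"][170:280,290:420],None,fx=5,fy=5,interpolation=cv2.INTER_CUBIC)[:,:,::-1])
E
```

```text
t 2.95 tcp [0.5043 0.2037 0.1005] yaw 10.35 z [ 2.e-04 -2.e-04 -1.e+00] F [ 0.1 -0.7  0.1] w 0.06 g 0.0
tool delta [ 0.0006 -0.0051  0.0705]
turn z units -0.03
```

View pics/s2.png

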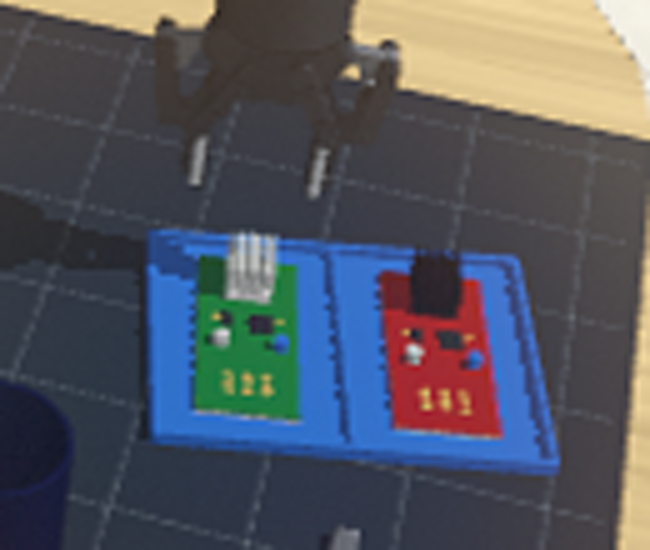

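The open fingers at (200,160) and (318,172) in the crop straddle the green board's heatsink at (252,265). I'll go down, grip and check.

```bash
python3 -m handwheel '[0.0006,-0.005,0.02,0,0,0,0,0,0.02,0,0,0,0,0,0.016,0,0,0,0,0,0.01,0,0,0,0,0,0.0045,0,0,0]' >/dev/null
python3 st.py 0.504 0.2088 0.030 10.5
python3 -m handwheel '[0,0,0,0,0,0,0,0,0,0,0,0,0,0,0,0,0,0,0,0,0,0,0,0,0,0,0,0,0,0]' 0.015 50 >/dev/null
python3 -m handwheel '[0,0,0,0,0,0,0,0,0,0,0,0,0,0,0,0,0,0]' >/dev/null
python3 st.py
python3 -m handwheel '[0,0,-0.01,0,0,0,0,0,-0.02,0,0,0,0,0,-0.03,0,0,0,0,0,-0.04,0,0,0,0,0,-0.04,0,0,0]' >/dev/null
python3 -m handwheel '[0,0,0,0,0,0,0,0,0,0,0,0]' >/dev/null
python3 st.py
python3 - <<'E'
from h import *
c=snap("scene"); s=snap("top"); a=cv2.resize(c["frame"][130:260,290:420],None,fx=3,fy=3); b=cv2.resize(s["frame"][170:270,85:195],None,fx=3.6,fy=3.9)
cv2.imwrite("pics/s3.png",np.hstack([a,b])[:,:,::-1])
E
```

```text
t 3.5 tcp [0.5046 0.2092 0.0302] yaw 10.37 z [ 1.5e-03  3.0e-04 -1.0e+00] F [-0.3  0.2 -0.4] w 0.0599 g 0.0
tool delta [-0.0006  0.0003  0.0002]
turn z units -0.03
t 4.3 tcp [0.505  0.2095 0.031 ] yaw 10.38 z [ 2.9e-03  8.0e-04 -1.0e+00] F [-0.4  0.2  5.8] w 0.0251 g 50.5
t 5.0 tcp [0.5041 0.2092 0.1705] yaw 10.38 z [ 1.7e-03  3.0e-04 -1.0e+00] F [-0.6  1.1 -2. ] w 0.0252 g 49.7
```

View pics/s3.png

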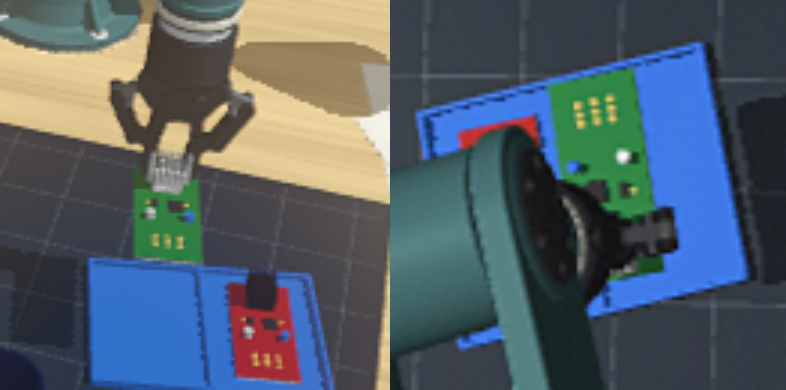

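The board is held level and the red board is still in the tray. I'll carry it to just in front of the guides and turn it to the fixture's heading.

```bash
python3 -m handwheel '[-0.0113,0.0274,0,0,0,0,-0.0113,0.0274,0,0,0,0,-0.0113,0.0274,0,0,0,0,-0.0113,0.0274,0,0,0,0,-0.0113,0.0274,0.005,0,0,0]' >/dev/null
python3 -m handwheel '[-0.0113,0.0274,0.005,0,0,0,-0.0113,0.0274,0.01,0,0,0,-0.0113,0.0274,0.01,0,0,0,-0.0113,0.0274,0.01,0,0,0,-0.0113,0.0274,0.01,0,0,0]' >/dev/null
python3 -m handwheel '[0,0,0,0,0,0.744,0,0,0,0,0,0.744,0,0,0,0,0,0.744,0,0,0,0,0,0.744,0,0,0,0,0,0.744]' >/dev/null
python3 -m handwheel '[0,0,0,0,0,0,0,0,0,0,0,0]' >/dev/null
python3 st.py 0.4426 -0.0805 0.08 -8.2
python3 - <<'E'
from h import *
c=snap("scene"); s=snap("top"); a=cv2.resize(c["frame"][140:260,175:295],None,fx=3.2,fy=3.2,interpolation=cv2.INTER_CUBIC); b=cv2.resize(s["frame"][155:255,215:335],None,fx=3.4,fy=3.84,interpolation=cv2.INTER_CUBIC)
cv2.imwrite("pics/s4.png",np.hstack([a,b])[:,:,::-1]); 
st=sense(); t=np.array(st["eef_pos"]); R=np.array(st["ee_rot"])
for dy in(.03,-.03):
    p=t+R@np.array([.11,dy,.0225]); print("expected top-front corner px",proj(c,p),proj(s,p))
E
```

```text
t 6.8 tcp [ 0.4411 -0.0804  0.1179] yaw -8.15 z [-3.2e-03  9.0e-04 -1.0e+00] F [ 0.1 -0.2 -1.4] w 0.0248 g 49.9
tool delta [ 0.0016 -0.0001  0.0379]
turn z units 0.01
expected top-front corner px (np.float64(229.6119068464631), np.float64(187.73368311238946)) (np.float64(283.05752940462213), np.float64(216.50619089302512))
expected top-front corner px (np.float64(247.28319349257583), np.float64(193.6610116720514)) (np.float64(259.7114028444275), np.float64(212.9963451148883))
```

View pics/s4.png

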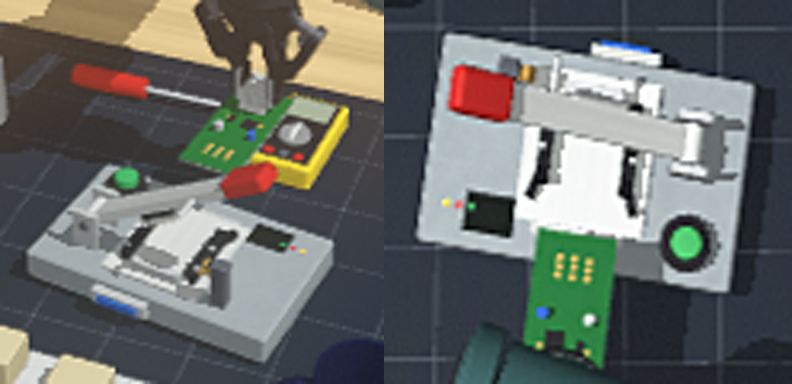

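The board lines up with the guides: its front corners are at (538,228) and (614,237) in the right-hand crop, and the guide centre is near (587,150). In the scene view the nose seems a little lower than expected, so I'll triangulate the front edge.

```bash
python3 - <<'E'
from h import *
c=snap("scene"); s=snap("top"); st=sense(); t=np.array(st["eef_pos"]); R=np.array(st["ee_rot"])
cor={}
for n,k,box in(("scene",c,(225,165,275,200)),("top",s,(250,205,292,260))):
    up=4; x0,y0,x1,y1=box; im=cv2.resize(k["frame"][y0:y1,x0:x1],None,fx=up,fy=up,interpolation=cv2.INTER_CUBIC)
    m=cv2.inRange(cv2.cvtColor(im,cv2.COLOR_RGB2HSV),(50,80,40),(85,255,255))
    q=max(cv2.findContours(m,cv2.RETR_EXTERNAL,cv2.CHAIN_APPROX_NONE)[0],key=cv2.contourArea)[:,0]/up+[x0-.375,y0-.375]
    # front corners: contour points nearest the expected ones, along extreme directions
    e=[np.array(proj(k,t+R@np.array([.11,d,.0225]))) for d in(.03,-.03)]; b=np.array(proj(k,t+R@np.array([.03,0,.0225])))
    cor[n]=[]
    for i in(0,1):
        w=e[i]-b; w/=np.linalg.norm(w); cor[n].append(q[np.argmax(q@w)])
    print(n,np.round(cor[n],1),"exp",np.round(e,1))
for i in(0,1):
    o1,d1=ray(c,*cor["scene"][i]); o2,d2=ray(s,*cor["top"][i]); d1/=np.linalg.norm(d1); d2/=np.linalg.norm(d2)
    A=np.stack([d1,-d2],1); ab=np.linalg.lstsq(A,o2-o1,rcond=None)[0]; p=(o1+d1*ab[0]+o2+d2*ab[1])/2
    print("corner",p.round(4),"in tool",(R.T@(p-t)).round(4),"gap",np.linalg.norm(o1+d1*ab[0]-o2-d2*ab[1]).round(4))
E
```

```text
scene [[230.6 187.9]
 [244.4 193.4]] exp [[229.5 187.6]
 [247.2 193.6]]
top [[282.6 216.9]
 [260.9 213.9]] exp [[283.1 216.4]
 [259.8 212.8]]
corner [ 0.5449 -0.124   0.095 ] in tool [0.1082 0.0282 0.024 ] gap 0.0017
corner [ 0.5536 -0.0725  0.0944] in tool [ 0.1094 -0.0239  0.0246] gap 0.0066
```

The nose height agrees with expectation to about 1 mm. I'll descend to slot height and enter the mouth, watching the force.

```bash
python3 -m handwheel '[0.003,0,0.012,0,0,0,0.003,0,0.012,0,0,0,0,0,0.012,0,0,0,0,0,0.009,0,0,0,0,0,0.004,0,0,0]' >/dev/null
python3 -m handwheel '[0,0,0,0,0,0,0,0,0,0,0,0]' >/dev/null
python3 st.py 0.4475 -0.0812 0.0685 -8.2
python3 -m handwheel '[0.004,0,0,0,0,0,0.004,0,0,0,0,0,0.004,0,0,0,0,0,0.004,0,0,0,0,0,0,0,0,0,0,0]' >/dev/null
python3 st.py
```

```text
t 7.7 tcp [ 0.4483 -0.0816  0.0707] yaw -8.22 z [ 4.e-04 -3.e-04 -1.e+00] F [-0.4 -0.1 -1.4] w 0.0251 g 49.9
tool delta [-0.0008 -0.0003  0.0022]
turn z units -0.0
t 8.2 tcp [ 0.4646 -0.084   0.0707] yaw -8.21 z [ 6.e-04 -3.e-04 -1.e+00] F [-0.1  0.2 -2. ] w 0.0251 g 49.9
```

```bash
python3 -m handwheel '[0,0,0.001,0,0,0,0,0,0.001,0,0,0,0,0,0,0,0,0]' >/dev/null; python3 st.py
python3 -m handwheel '[0.003,0,0,0,0,0,0.003,0,0,0,0,0,0.003,0,0,0,0,0,0.003,0,0,0,0,0,0,0,0,0,0,0]' >/dev/null;python3 st.py
python3 -m handwheel '[0.003,0,0,0,0,0,0.003,0,0,0,0,0,0,0,0,0,0,0]' >/dev/null;python3 st.py
```

```text
t 8.5 tcp [ 0.4635 -0.0837  0.0681] yaw -8.22 z [-8.e-04  1.e-04 -1.e+00] F [ 0.2 -0.8 -1.4] w 0.0248 g 49.9
t 9.0 tcp [ 0.4763 -0.0857  0.0686] yaw -8.22 z [ 4.e-04 -2.e-04 -1.e+00] F [-1.1 -0.  -0.9] w 0.0247 g 49.9
t 9.3 tcp [ 0.4821 -0.0865  0.0686] yaw -8.22 z [ 4.e-04 -2.e-04 -1.e+00] F [ 1.1  0.1 -1.3] w 0.025 g 49.9
```

```bash
python3 -m handwheel '[0.004,0,0,0,0,0,0.004,0,0,0,0,0,0.004,0,0,0,0,0,0.003,0,0,0,0,0,0,0,0,0,0,0]' >/dev/null;python3 st.py
python3 - <<'E'
from h import *
c=snap("scene"); s=snap("top"); a=cv2.resize(c["frame"][140:260,175:295],None,fx=3.2,fy=3.2,interpolation=cv2.INTER_CUBIC); b=cv2.resize(s["frame"][155:255,215:335],None,fx=3.4,fy=3.84,interpolation=cv2.INTER_CUBIC)
cv2.imwrite("pics/s5.png",np.hstack([a,b])[:,:,::-1])
E
```

```text
t 9.8 tcp [ 0.497  -0.0887  0.0685] yaw -8.22 z [ 3.e-04 -1.e-04 -1.e+00] F [-0.7 -0.2 -1.6] w 0.0246 g 49.9
```

View pics/s5.png

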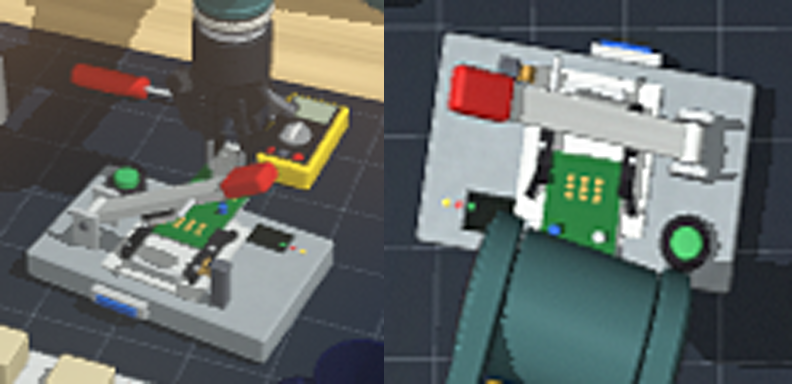

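The board is between the guides with its front edge at (585,155) in the right-hand crop, and its edges are covered by the black lips. Continuing in.

```bash
python3 -m handwheel '[0.005,0,0,0,0,0,0.005,0,0,0,0,0,0.005,0,0,0,0,0,0.005,0,0,0,0,0,0,0,0,0,0,0]' >/dev/null;python3 st.py
python3 -m handwheel '[0.004,0,0,0,0,0,0.004,0,0,0,0,0,0.003,0,0,0,0,0,0,0,0,0,0,0]' >/dev/null;python3 st.py 0.5367 -0.094 0.0685
python3 -m handwheel '[0.002,0,0,0,0,0,0.002,0,0,0,0,0,0,0,0,0,0,0]' >/dev/null;python3 st.py 0.5367 -0.094 0.0685
```

```text
t 10.4 tcp [ 0.5172 -0.0916  0.0686] yaw -8.21 z [ 6.e-04 -2.e-04 -1.e+00] F [-0.  -0.7 -0.8] w 0.0244 g 49.9
t 10.8 tcp [ 0.5277 -0.0931  0.0686] yaw -8.22 z [ 4.e-04 -2.e-04 -1.e+00] F [-0.1  0.4 -1.1] w 0.0249 g 49.9
tool delta [ 0.0091 -0.0004  0.0001]
t 11.1 tcp [ 0.5314 -0.0936  0.0686] yaw -8.22 z [ 3.e-04 -2.e-04 -1.e+00] F [-0.1  0.9 -0.7] w 0.0251 g 49.9
tool delta [ 0.0053 -0.0004  0.0001]
```

```bash
for i in 1 2 3; do :; done
python3 -m handwheel '[0.0015,0,0,0,0,0,0.0015,0,0,0,0,0,0,0,0,0,0,0]' >/dev/null;python3 st.py
python3 -m handwheel '[0.001,0,0,0,0,0,0.001,0,0,0,0,0,0,0,0,0,0,0]' >/dev/null;python3 st.py
python3 -m handwheel '[0.001,0,0,0,0,0,0,0,0,0,0,0]' >/dev/null;python3 st.py
python3 -m handwheel '[0.001,0,0,0,0,0,0,0,0,0,0,0]' >/dev/null;python3 st.py
```

```text
t 11.4 tcp [ 0.5344 -0.0941  0.0686] yaw -8.22 z [ 2.e-04 -2.e-04 -1.e+00] F [-0.2 -0.3 -2.5] w 0.0251 g 49.9
t 11.7 tcp [ 0.5362 -0.0943  0.0685] yaw -8.22 z [ 1.e-04 -1.e-04 -1.e+00] F [-0.2 -0.4 -1.4] w 0.0249 g 49.9
t 11.9 tcp [ 0.5372 -0.0944  0.0685] yaw -8.22 z [ 2.e-04 -1.e-04 -1.e+00] F [ 0.   0.7 -0. ] w 0.025 g 49.9
t 12.1 tcp [ 0.5377 -0.0945  0.0683] yaw -8.22 z [-1.3e-03  2.0e-04 -1.0e+00] F [-2.5  0.5 -1.6] w 0.0248 g 49.9
```

Contact is starting near the predicted stop. I'll push a bit more to confirm the board is seated.

```bash
python3 -m handwheel '[0.001,0,0,0,0,0,0,0,0,0,0,0]' >/dev/null;python3 st.py
python3 -m handwheel '[0.001,0,0,0,0,0,0,0,0,0,0,0]' >/dev/null;python3 st.py
python3 -m handwheel '[0.001,0,0,0,0,0,0,0,0,0,0,0]' >/dev/null;python3 st.py
```

```text
t 12.3 tcp [ 0.5378 -0.0944  0.0682] yaw -8.22 z [-3.5e-03  7.0e-04 -1.0e+00] F [-4.7  1.4  0.6] w 0.0247 g 50.1
t 12.5 tcp [ 0.5379 -0.0944  0.0678] yaw -8.23 z [-0.0059  0.0012 -1.    ] F [-6.8  1.2  0.6] w 0.025 g 50.0
t 12.7 tcp [ 0.5379 -0.0944  0.0676] yaw -8.23 z [-0.0083  0.0016 -1.    ] F [-8.8  2.   2.3] w 0.025 g 50.3
```

The board is against the stop: travel ended at 0.5379 and force is rising. I'll lower it gently, ease the push, release, rise and look.

```bash
python3 -m handwheel '[-0.001,0,0.001,0,0,0,-0.001,0,0.0005,0,0,0,0,0,0,0,0,0]' >/dev/null;python3 st.py
python3 -m handwheel '[0,0,0,0,0,0,0,0,0,0,0,0,0,0,0,0,0,0,0,0,0,0,0,0]' 0.046 >/dev/null;python3 st.py
python3 -m handwheel '[0,0,-0.01,0,0,0,0,0,-0.02,0,0,0,0,0,-0.03,0,0,0,-0.03,0,-0.03,0,0,0,-0.04,0,-0.02,0,0,0]' >/dev/null
python3 -m handwheel '[-0.04,0,0,0,0,0,-0.03,0,0,0,0,0,0,0,0,0,0,0]' >/dev/null;python3 st.py
python3 - <<'E'
from h import *
c=snap("scene"); s=snap("top"); a=cv2.resize(c["frame"][155:245,180:280],None,fx=4,fy=4.5,interpolation=cv2.INTER_CUBIC); b=cv2.resize(s["frame"][160:250,235:335],None,fx=4,fy=4.5,interpolation=cv2.INTER_CUBIC)
cv2.imwrite("pics/s6.png",np.hstack([a,b])[:,:,::-1])
# expected
O=np.array([.601,-.1033]);ex=np.array([.9898,-.1426]);ey=np.array([.1426,.9898])
P=lambda x,y,z:np.r_[O+ex*x/1e3+ey*y/1e3,z/1e3]
for n,p in(("heatsink top",P(-65,0,68)),("rear corner L",P(-85,30,44)),("rear corner R",P(-85,-30,44)),("stop",P(45,0,44))): 
    u=np.array(proj(c,p));v=np.array(proj(s,p)); print(n,u.round(1),v.round(1),"crop",((u-[180,155])*[4,4.5]).round(),((v-[235,160])*[4,4.5]+[400,0]).round())
E
```

```text
t 13.0 tcp [ 0.5377 -0.0944  0.0671] yaw -8.23 z [-3.1e-03  8.0e-04 -1.0e+00] F [-5.1  2.1  2. ] w 0.0249 g 50.4
t 13.4 tcp [ 0.5396 -0.0948  0.0672] yaw -8.22 z [ 1.e-03 -3.e-04 -1.e+00] F [ 0.5 -0.1  0.7] w 0.0463 g 0.0
t 14.2 tcp [ 0.3981 -0.0741  0.1779] yaw -8.24 z [ 9.e-04 -6.e-04 -1.e+00] F [ 0.4  0.2 -0.3] w 0.046 g 0.0
heatsink top [240.6 195.2] [270.4 220.3] crop [242. 181.] [542. 271.]
rear corner L [252.2 200.5] [258.  226.2] crop [289. 205.] [492. 298.]
rear corner R [235.1 194.7] [280.3 229.6] crop [221. 179.] [581. 313.]
stop [222.9 222.8] [276.3 179.8] crop [172. 305.] [565.  89.]
```

View pics/s6.png

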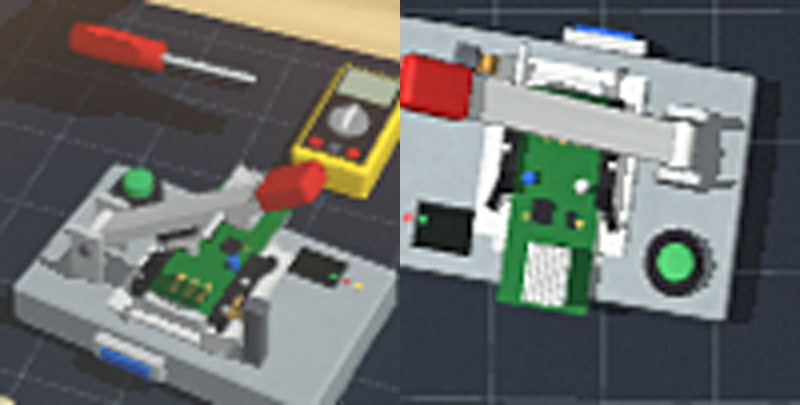

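The board is home: its rear corners at (499,300) and (585,317) are close to the predicted positions for a seated board, and the guide lips cover its edges. Next I close the fingers and go over the clamp pad.

```bash
python3 -m handwheel '[0,0,-0.04,0,0,0,0.02,0,-0.04,0,0,0,0.035,-0.013,0,0,0,0,0.035,-0.013,0,0,0,0,0.035,-0.013,0,0,0,0]' 0 >/dev/null
python3 -m handwheel '[0.034,-0.013,0,0,0,0,0.034,-0.013,0,0,0,0,0.034,-0.013,0,0,0,0,0,0,0,0,0,0,0,0,0,0,0,0]' >/dev/null
python3 st.py 0.634 -0.0285 0.193 -8.2
```

```text
t 15.3 tcp [ 0.6375 -0.0298  0.2551] yaw -8.18 z [-2.7e-03  1.0e-04 -1.0e+00] F [-0.1 -0.2  0.2] w 0.0004 g 0.0
tool delta [-0.0035 -0.0008  0.0621]
turn z units 0.0
```

```bash
python3 -m handwheel '[-0.003,0,0.02,0,0,0,0,0,0.02,0,0,0,0,0,0.015,0,0,0,0,0,0,0,0,0]' >/dev/null
python3 st.py 0.634 -0.0285 0.190 -8.2
python3 -m handwheel '[0,0,0.006,0,0,0,0,0,0.004,0,0,0,0,0,0,0,0,0]' >/dev/null; python3 st.py
```

```text
t 15.7 tcp [ 0.6317 -0.0296  0.1994] yaw -8.25 z [-5.e-03  5.e-04 -1.e+00] F [-0.3  0.  -0.4] w -0.0002 g 0.0
tool delta [ 0.0022 -0.0014  0.0094]
turn z units -0.01
t 16.0 tcp [ 0.6336 -0.0297  0.1925] yaw -8.23 z [ 1.2e-03 -4.0e-04 -1.0e+00] F [ 0.3 -0.8  0.5] w 0.0001 g 0.4
```

```bash
python3 -m handwheel '[0,-0.005,0.01,0,0,0,0,-0.005,0.008,0,0,0,0,-0.004,0.0085,0,0,0,0,-0.004,0.0085,0,0,0,0,0,0,0,0,0]' >/dev/null;python3 st.py
python3 -m handwheel '[0,-0.0035,0.009,0,0,0,0,-0.0032,0.009,0,0,0,0,-0.0025,0.009,0,0,0,0,-0.0025,0.009,0,0,0,0,0,0,0,0,0]' >/dev/null;python3 st.py
python3 -m handwheel '[0,-0.0015,0.009,0,0,0,0,-0.0015,0.009,0,0,0,0,0,0,0,0,0]' >/dev/null;python3 st.py 0.6388 0.0045 0.093
```

```text
t 16.5 tcp [ 0.6353 -0.0108  0.1549] yaw -8.17 z [-3.e-03  6.e-04 -1.e+00] F [0.6 0.5 1.6] w 0.0 g 1.0
t 17.0 tcp [6.372e-01 1.000e-04 1.190e-01] yaw -8.21 z [-2.e-03  1.e-04 -1.e+00] F [-1.1 -0.   2.5] w -0.0 g 1.5
t 17.3 tcp [0.638  0.0027 0.1025] yaw -8.22 z [-2.e-04 -3.e-04 -1.e+00] F [-0.8 -1.1  2.4] w 0.0 g 1.3
tool delta [ 0.0005 -0.0019  0.0095]
```

```bash
python3 -m handwheel '[0,-0.001,0.004,0,0,0,0,0,0.002,0,0,0,0,0,0,0,0,0]' >/dev/null;python3 st.py
python3 -m handwheel '[0,0,0.002,0,0,0,0,0,0,0,0,0]' >/dev/null;python3 st.py
python3 -m handwheel '[0,0,0.002,0,0,0,0,0,0,0,0,0]' >/dev/null;python3 st.py
python3 - <<'E'
from h import *
c=snap("scene"); a=cv2.resize(c["frame"][120:245,180:290],None,fx=5,fy=4.5,interpolation=cv2.INTER_CUBIC)
cv2.imwrite("pics/s7.png",a[:,:,::-1])
E
```

```text
t 17.6 tcp [0.6381 0.0034 0.0968] yaw -8.24 z [-3.e-04 -7.e-04 -1.e+00] F [-0.9 -2.4  3.4] w -0.0001 g 1.3
t 17.8 tcp [0.6382 0.0036 0.0951] yaw -8.23 z [ 1.e-04 -4.e-04 -1.e+00] F [-2.3 -2.2  4.6] w -0.0001 g 2.3
t 18.0 tcp [0.6383 0.0037 0.0933] yaw -8.22 z [ 3.e-04 -3.e-04 -1.e+00] F [-1.2 -2.3  4.4] w 0.0003 g 2.5
```

View pics/s7.png

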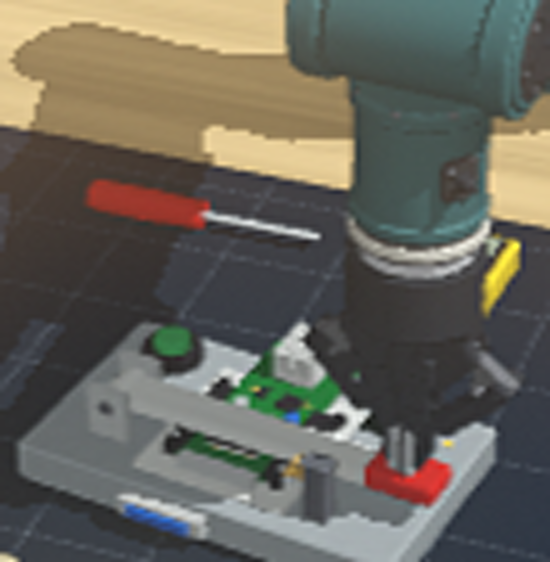

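The fingers press on the red pad at (410,480), the arm is nearly level, and the post at (318,485) is clear. I'll press on to the hard stop.

```bash
python3 -m handwheel '[0,0,0.002,0,0,0,0,0,0,0,0,0]' >/dev/null;python3 st.py
python3 -m handwheel '[0,0,0.002,0,0,0,0,0,0,0,0,0]' >/dev/null;python3 st.py
python3 -m handwheel '[0,0,0.002,0,0,0,0,0,0,0,0,0]' >/dev/null;python3 st.py
```

```text
t 18.25 tcp [0.6383 0.0039 0.0919] yaw -8.21 z [ 6.e-04 -2.e-04 -1.e+00] F [-1.8 -1.3  5.4] w 0.0001 g 2.8
t 18.45 tcp [0.6384 0.0039 0.0917] yaw -8.21 z [ 1.3e-03 -3.0e-04 -1.0e+00] F [-4.9 -2.5 12.3] w -0.0001 g 6.2
t 18.65 tcp [0.6385 0.0039 0.0917] yaw -8.21 z [ 2.1e-03 -5.0e-04 -1.0e+00] F [-8.4 -1.7 18.2] w -0.0002 g 9.2
```

Hard stop reached. I'll release upwards and check that the catch holds, on the way to the start key.

```bash
python3 -m handwheel '[0,0,-0.005,0,0,0,0,0,-0.01,0,0,0,0,0,-0.025,0,0,0,0,0,-0.04,0,0,0,0,0,-0.04,0,0,0]' >/dev/null
python3 -m handwheel '[-0.03,0.03,0,0,0,0,-0.03,0.04,0,0,0,0,-0.01,0.04,0,0,0,0,0,0.04,0,0,0,0,0,0,0,0,0,0]' >/dev/null
python3 st.py 0.5443 -0.181 0.080
python3 - <<'E'
from h import *
c=snap("scene"); a=cv2.resize(c["frame"][120:245,180:290],None,fx=5,fy=4.5,interpolation=cv2.INTER_CUBIC)
cv2.imwrite("pics/s8.png",a[:,:,::-1])
E
```

```text
t 19.65 tcp [ 0.5464 -0.1382  0.2063] yaw -8.53 z [-7.e-04 -7.e-04 -1.e+00] F [ 0.1 -0.  -1.7] w -0.0 g 0.0
tool delta [0.0043 0.0426 0.1263]
```

View pics/s8.png

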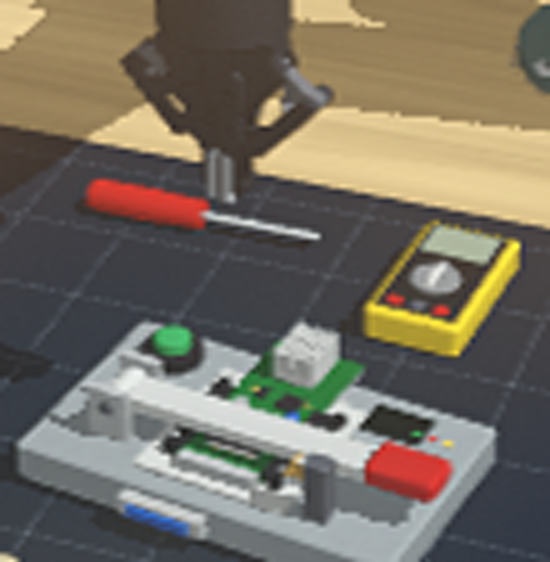

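The clamp arm stays level, with the red pad held at (410,472) and the board clamped. Next is the start key.

```bash
python3 -m handwheel '[0.004,0.021,0.03,0,0,0,0,0.021,0.04,0,0,0,0,0,0.03,0,0,0,0,0,0.018,0,0,0,0,0,0,0,0,0]' >/dev/null
python3 st.py 0.5443 -0.181 0.077
python3 -m handwheel '[0,0,0,0,0,0]' >/dev/null;python3 st.py 0.5443 -0.181 0.076
```

```text
t 20.2 tcp [ 0.5434 -0.1743  0.0844] yaw -8.16 z [-0.0078  0.0048 -1.    ] F [ 0.1  0.6 -0.2] w -0.0003 g 0.0
tool delta [0.0019 0.0065 0.0074]
t 20.3 tcp [ 0.5459 -0.1756  0.0889] yaw -8.14 z [-3.e-04  9.e-04 -1.e+00] F [-0.2  0.1 -0.2] w -0.0004 g 0.0
tool delta [-0.0008  0.0056  0.0129]
```

```bash
python3 -m handwheel '[-0.0008,0.0056,0.006,0,0,0,0,0,0.005,0,0,0,0,0,0,0,0,0]' >/dev/null;python3 st.py 0.5443 -0.181 0.076
python3 -m handwheel '[0,0,0.002,0,0,0,0,0,0.002,0,0,0,0,0,0,0,0,0]' >/dev/null;python3 st.py
python3 -m handwheel '[0,0,0.002,0,0,0,0,0,0,0,0,0]' >/dev/null;python3 st.py
python3 -m handwheel '[0,0,0.002,0,0,0,0,0,0,0,0,0]' >/dev/null;python3 st.py
```

```text
t 20.6 tcp [ 0.5438 -0.1822  0.078 ] yaw -8.23 z [-0.e+00  1.e-04 -1.e+00] F [-0.4  0.3 -0.7] w -0.0001 g 0.0
tool delta [ 0.0004 -0.0012  0.002 ]
t 20.9 tcp [ 0.5442 -0.1823  0.0745] yaw -8.22 z [ 1.e-03 -5.e-04 -1.e+00] F [-0.6  0.3  3.3] w 0.0002 g 1.1
t 21.1 tcp [ 0.5442 -0.1823  0.0725] yaw -8.22 z [ 1.1e-03 -5.0e-04 -1.0e+00] F [-0.1  0.5  3.1] w -0.0003 g 1.8
t 21.3 tcp [ 0.5442 -0.1823  0.0708] yaw -8.22 z [ 1.1e-03 -6.0e-04 -1.0e+00] F [0.1 0.9 5.5] w -0.0003 g 2.4
```

Nearly bottomed. I'll press to firm contact, hold, then let go and move clear.

```bash
python3 -m handwheel '[0,0,0.002,0,0,0,0,0,0,0,0,0]' >/dev/null;python3 st.py
python3 -m handwheel '[0,0,0.002,0,0,0,0,0,0,0,0,0,0,0,0,0,0,0,0,0,0,0,0,0]' >/dev/null;python3 st.py
python3 -m handwheel '[0,0,-0.006,0,0,0,0,0,-0.01,0,0,0,0,0,-0.03,0,0,0,0,0,-0.04,0,0,0,0,0,-0.04,0,0,0]' >/dev/null
python3 -m handwheel '[-0.04,0,-0.03,0,0,0,-0.04,0,0,0,0,0,-0.04,0,0,0,0,0,-0.03,0,0,0,0,0,0,0,0,0,0,0]' >/dev/null
python3 -m handwheel '[0,0,0,0,0,0,0,0,0,0,0,0,0,0,0,0,0,0]' >/dev/null
python3 st.py
python3 - <<'E'
from h import *
c=snap("scene"); s=snap("top"); a=cv2.resize(c["frame"][130:280,170:420],None,fx=2.4,fy=2.4,interpolation=cv2.INTER_CUBIC)[:, :400]; a=cv2.resize(c["frame"][155:245,180:280],None,fx=4,fy=4.5,interpolation=cv2.INTER_CUBIC); b=cv2.resize(s["frame"][90:320,80:420],(400,405),interpolation=cv2.INTER_AREA)
cv2.imwrite("pics/s9.png",np.hstack([a,b])[:,:,::-1])
E
```

```text
t 21.5 tcp [ 0.5443 -0.1824  0.0707] yaw -8.22 z [ 1.4e-03 -9.0e-04 -1.0e+00] F [-3.8  1.8 12.1] w -0.0001 g 6.5
t 21.9 tcp [ 0.5443 -0.1824  0.0705] yaw -8.21 z [ 0.0019 -0.0012 -1.    ] F [-7.5  3.3 21. ] w -0.0003 g 10.0
t 23.2 tcp [ 0.3961 -0.1609  0.2217] yaw -8.2 z [-5.e-04  3.e-04 -1.e+00] F [ 0.   0.7 -0.3] w 0.0004 g 0.0
```

View pics/s9.png

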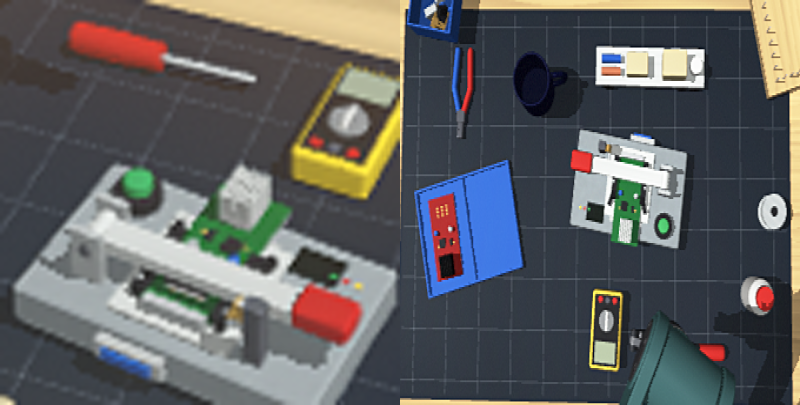

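The clamp is still latched (pad at (330,312)), the board is in the guides, the key is back up at (138,183), and everything else is where it was. Handing in.

```bash
python3 -c "
from cell import ticket
print(ticket.close_job())"
```

```text
the job is handed in; nothing more can be done
None
```

The green board is seated against the end stop and clamped under the caught arm, the start key was pressed right down and let go, nothing else on the bench was moved, and the job was handed in at about 23 s; the hand-in gave no verdict.

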